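# Wind the slide tray home with the freewheel crank and lock the service cover

### The arm

A 6-joint arm with a two-finger parallel gripper is mounted at the origin on the work surface. World frame = base frame: x ahead of the robot, y to its left, z up, the work surface at z = 0. Lengths are in mm, angles in rad, forces in N, time in s.
With the tool pointing down it reaches from about 275 to 750 mm from the base axis. Payload 10.2 kg.
Tool frame: the origin (TCP) lies at the very end of the fingers, on their centre line; the grasp point (between the pads) lies 19 mm behind it; z points along the fingers, y is the line along which they close (so a half turn about z gives the same grasp; the last joint's range is limited). The gripper opens to 85 mm and grips with 20 to 120 N. Pads are 22 mm wide; open, the fingers measure 114 mm over their backs; the gripper's body (76 mm by 85 mm) begins 54 mm behind the grasp point. The pads swing forward as they close: fully open they stand 13 mm farther back than shut.
Start: joints at [-1.487, 0.313, 1.498, -0, 1.331, -0.223], TCP at [158.542, -500.495, 231.294] pointing down, gripper open.
Joint ranges: [-2.94, 2.94], [-0.97, 2.17], [0.19, 2.56], [-1.23, 4.37], [0.02, 3.11], [-2.88, 2.88]. Speed limits (rad/s): [2.39, 2.39, 3.01, 3.14, 3.14, 3.14].

### API

Orientations are given as a unit quaternion [w, x, y, z].
In Python, from rig import ctrl gives the robot as it stands.
- The arm moves only by the tool step_arm, never from a script. Its argument "increments" is a list of rows, each a list of 3 entries, a list of its own where there are three numbers: the shift along the tool's x, y, z in cm, then the turn, a rotation vector about the tool's x, y, z in degrees, then the opening in per cent of the stroke, from 0 (shut) to 100 (fully open). A call has 1 to 8 rows; each row is the pose to reach, as a shift and turn from the pose commanded when the call began, along the tool's axes at that moment; what a row does not reach only later rows make up. A row lasts 1/8 s, in which the tool goes at most 62.5 mm and 10.7 degrees, less where a joint would pass 70% of its speed; a pose out of reach is approached as far as the arm can. A call with a gripper value outside its range is refused whole. The fingers move at their own pace and stop on an object; "squeeze" is the grip in N (left out, the last holds). Time passes only in rows, so rows that repeat a pose let the fingers close. It gives the time, the measured TCP pose, the force, the opening and the grip force at its end, in the units of the state.
- ctrl.sense(): the state, without advancing time (a new reading comes with each control period).
- ctrl.capture(name): name is "scene" or "top" or "wrist"; returns a dict with "img" (480x640x3 uint8, red, green, blue), "fx", "fy", "cx", "cy" (pixels), "extrinsics" (4x4, takes a point from camera to world coordinates). Camera axes: x right, y down, z forward; pixel columns grow to the right and rows downward; lengths in mm; the calibration is good to about 2 mm. A picture is of the moment at which its call begins. There is no depth.
- ctrl.finish_job(): hands the job in; it is judged then, once.
The state is a dict: "time_s": time; "joints": joint angles; "dq": joint speeds; "tau": joint torques, N m; "eef_pos": TCP position; "ee_rot": TCP orientation; "force": force on the tool from outside, world axes, zero at the start; "wrist_torque": the same for the moment, N m; "grip_width": opening from 0.0 (shut) to 1.0 (fully open); "grip_force": force on a finger pad.
Only numpy, scipy, OpenCV 4.12 (cv2) and the standard library are available. Lean on these libraries where they do the work, as an engineer would, in place of code of your own. Each camera call takes 0.05 s, during which the arm holds its last target. There are 200 camera calls.

### The job

The slide scanner is being made ready to be carried: its service cover stands open and its tray of glass slides is still out. Check the crank wheel's freewheel by spinning it backwards (anticlockwise seen from above) by at least a quarter turn, which must run loose and leave the tray where it is, then turn it the other way, where it grips, until the tray is wound fully home; do not touch the tray itself. Then swing the cover fully shut, push its sprung wing stud in and turn it a quarter turn clockwise until it locks, and leave the other things on the bench and on the scanner where they are.

Things in the scene. Friction and masses are not known exactly. Their poses are not given: they have to be found in the camera images.
- scanner: White slide scanner, fixed on the bench, 260 mm deep (x), 435 mm wide (y), flat deck 85 mm high. Origin on the bench below the crank axis; x away from the robot's side, y to the tray end, z up. Deck: y -300 to +135 mm, x -130 to +130 mm; raised optics housing (160 mm high) at y -300 to -200 mm. A square well, 112 mm wide, round the crank axis holds the crank wheel.
- receptacle (a point): Top of the slotted steel bracket that the stud locks into: 36 x 34 mm, standing 21 mm high on the deck at the scanner's x = 0, y = +80 mm.
- crank_pin (a point): Centre of the upright steel crank pin on the wheel's rim: 12 mm thick, 24 mm tall, from 85 to 109 mm above the bench, going round a circle of 36 mm radius about the axis; the black wheel rim (49 mm radius, top 88 mm above the bench), spokes and hub (20 mm wide, up to 94 mm) lie below it.
- crank (a joint): Turn of the crank wheel, rad, growing clockwise seen from above, no end stops. Clockwise it grips: a sprung pawl drives a 12-tooth ratchet gear, taking up at most 30 degrees of lost motion first, and draws the tray in by 20 mm per radian; about 5 N at the pin. Anticlockwise it spins loose, clicking.
- tray (a joint): How far the grey slide tray stands out of the scanner's +y end, m: 0 = fully home (against a stop), at most 0.10.
- tray_front (a point): Middle of the tray's front lip, 38 mm above the bench; the tray is 118 mm wide with its front lip 143 mm from the crank axis (along the scanner's y) when home.
- cover (a joint): Opening of the white service cover, rad: 0 = shut flat on the deck, grows as it opens, at most 1.95 (just past upright). A hood 136 mm wide (x), 192 mm long and 30 mm deep, hinged at deck height along the scanner's x direction at y = -92 mm. The stiff hinge stays where it is left; about 4 N at the free edge moves it.
- cover_hinge (a point): Middle of the cover's hinge line, 85 mm above the bench.
- cover_edge (a point): Middle of the cover's free edge on its outer face, 192 mm from the hinge line; when the cover stands open this is its top, outer face towards the optics housing; when shut it lies 115 mm above the bench at the scanner's y = +100 mm.
- wing (a point): Centre of the steel wing of the quarter-turn stud that sticks out of the cover's outer face, 172 mm from the hinge line. The wing is 34 mm long, 9 mm thick and 18 mm tall, standing from 11 to 29 mm above the cover's face (when shut, its centre is 135 mm above the bench). Axes: y along the wing's length, x across its flat sides, z out of the cover.
- stud (a joint): How far the sprung stud is pushed in, m: 0 = out, 0.0095 = fully in (4 N to start, about 10 N at the bottom). Pushed in at least 0.0085 it can be turned; locked and let go it springs back to about 0.0075.
- stud_turn (a joint): Turn of the stud, rad, clockwise seen from outside: 0 = unlocked, wing along the cover's length; 1.57 = locked (end stop), wing across the cover. It can be locked only when pushed in with the cover shut.
- slide_box: Bystander: closed grey slide box, 92 x 172 x 35 mm, on the bench.
- tissue_box: Bystander: tissue box, 115 x 125 x 85 mm, on the bench.
- cleaner: Bystander: amber bottle of lens cleaner, 42 mm wide and 95 mm tall, on the optics housing.
- driver: Bystander: screwdriver, 160 mm long, lying on the scanner's deck beside the well.
- dish: Bystander: clear dish, 90 mm wide and 16 mm high, on the bench.
- jar: Bystander: empty glass jar, 60 mm wide and 105 mm tall, on the bench.
- marker: Bystander: black marker pen, 135 mm long, on the bench.

How it is judged:
By the outcome, as a careful person would: the job done as asked, in the order asked, and still so for the second after the job is handed in, with the robot touching nothing.
It also fails if it takes over 72 s, if anything falls off the work surface, if the arm or the gripper's body presses on something with over 40 N, if the wrist force passes 120 N, or if a joint passes its speed limit or range.

## Working session

There is one attempt and no reset: what is moved stays moved. The work goes in short steps, Python scripts to look and compute and a tool call to move; the robot and the scene stay as the last step left them, time stands still between calls to the robot, and variables do not carry over. Pictures are saved under pics/ and viewed, at most 10 in all, crops included, and the job is handed in when it is done.

Besides the shell and the picture viewer there is one more tool, called after ">>>" as name([rows], argument=value, ...), one row to a line, values as JSON. step_arm: Moves the arm, as the interface text tells. Its arguments: {"type":"object","properties":{"increments":{"type":"array"},"squeeze":{"type":"number"}},"required":["increments"]}

```bash
ls; mkdir -p pics; python3 - <<'E'
from rig import ctrl
import cv2,numpy as np
for n in ("scene","top"):
    c=ctrl.capture(n); cv2.imwrite(f"pics/{n}0.png",c["img"][:,:,::-1])
    print(n,c["fx"],c["fy"],c["cx"],c["cy"]); print(np.round(c["extrinsics"],4).tolist())
print(ctrl.sense())
E
```

```text
pics
scene 482.17801845737205 482.17801845737205 322.8617268796354 238.70930625318383
[[0.5946, 0.4576, -0.661, 1321.6454], [0.804, -0.3313, 0.4939, -613.4428], [0.007, -0.8251, -0.5649, 775.8992], [0.0, 0.0, 0.0, 1.0]]
top 568.6417148127007 568.6417148127007 318.5546320991113 247.51624595330884
[[-0.017, -0.9957, 0.091, 402.3764], [-0.9998, 0.0182, 0.0118, -57.0733], [-0.0134, -0.0907, -0.9958, 1601.9193], [0.0, 0.0, 0.0, 1.0]]
{'time_s': 0.1, 'joints': array([-1.48741536e+00,  3.13364872e-01,  1.49833676e+00, -2.19789726e-05,
        1.33099614e+00, -2.23386748e-01]), 'dq': array([-0.00014948, -0.00121619, -0.00195339,  0.00093681,  0.0007167 ,
       -0.000473  ]), 'tau': array([ 3.07087525e-03, -4.12903082e+01, -2.60146344e+01, -1.55212056e-04,
        3.02514694e-03, -1.86767227e-05]), 'eef_pos': array([ 158.50965739, -500.26687832,  230.81639883]), 'ee_rot': array([-5.51949463e-04,  9.88259190e-01,  1.52785691e-01,  2.80015075e-05]), 'force': array([ 0.20680186, -0.4233249 ,  0.36013203]), 'wrist_torque': array([ 0.00241336, -0.00517837,  0.00442917]), 'grip_force': 0.0, 'grip_width': 1.001546581226244}
```

View pics/scene0.png

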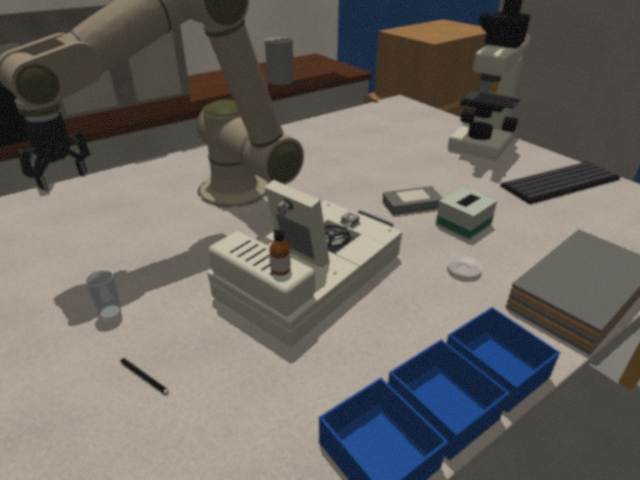

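View pics/top0.png

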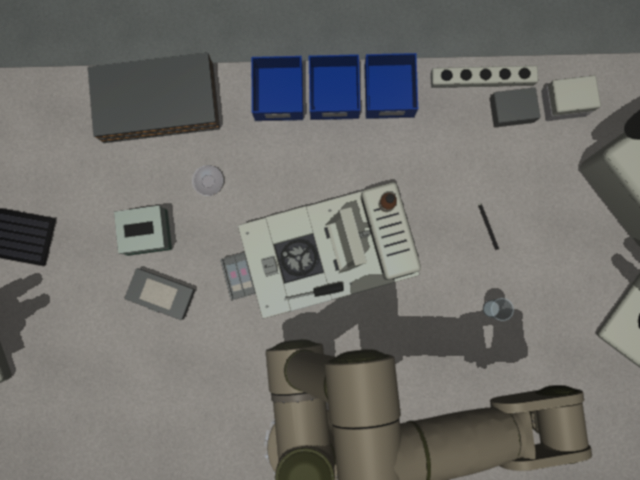

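The scene view shows the cover open at (300,225), with the housing and bottle at (270,260). The top view shows the crank wheel at (298,257), bracket at (269,266), tray at (238,275), driver at (328,289) and housing at (390,230). I'll enlarge the top view next.

```bash
cat > h.py <<'E'
import numpy as np,cv2
from rig import ctrl
def ray(c,u,v,z):
    E=c["extrinsics"]; d=E[:3,:3]@np.array([(u-c["cx"])/c["fx"],(v-c["cy"])/c["fy"],1]); o=E[:3,3]
    return o+d*(z-o[2])/d[2]
def proj(c,p):
    E=c["extrinsics"]; q=E[:3,:3].T@(np.asarray(p,float)-E[:3,3]); return np.array([c["fx"]*q[0]/q[2]+c["cx"],c["fy"]*q[1]/q[2]+c["cy"]])
E
python3 - <<'E'
from h import *
c=ctrl.capture("top"); im=c["img"][:,:,::-1]
k=cv2.resize(im[175:325,220:420],None,fx=4,fy=4,interpolation=cv2.INTER_CUBIC)
cv2.imwrite("pics/top1.png",k)
E
```

```text
(no output)
```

View pics/top1.png

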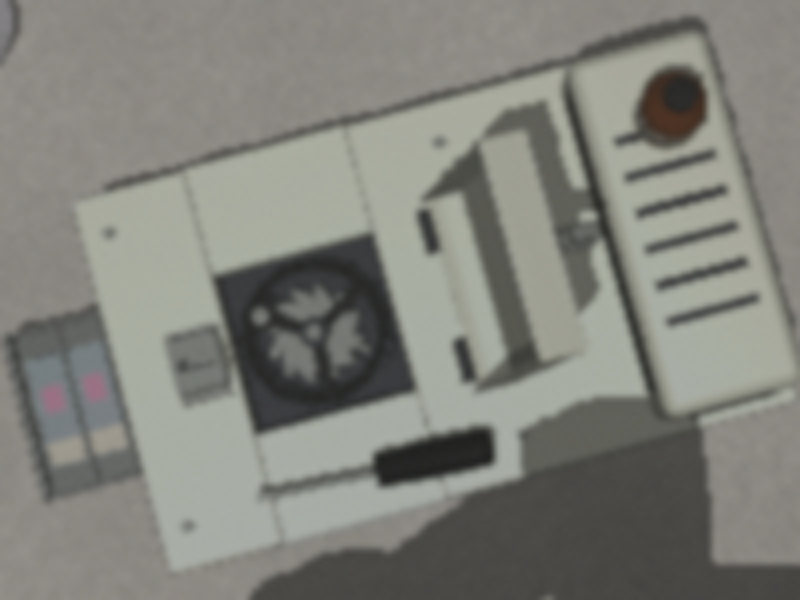

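The crop shows: hub (315,331), pin (260,316), bracket (200,365), deck tray-end corners (77,204) and (172,570), tray lip middle (28,418), cover top around (535,245) and its wing at (585,235).

```bash
python3 - <<'E'
from h import *
c=ctrl.capture("top")
f=lambda u,v,z: ray(c,220+u/4,175+v/4,z)
A=f(315,331,94);Wc=np.mean([f(216,275,85),f(373,235,85),f(413,388,85),f(257,432,85)],0)
a,b=f(77,204,85),f(172,570,85)
ux=a-b; th=np.arctan2(-ux[0],ux[1]) ; print("hub",A,"well",Wc,"len",np.linalg.norm(ux))
x=ux/np.linalg.norm(ux); print("x axis yaw",np.degrees(np.arctan2(x[1],x[0])))
B=f(200,365,106); print("br",B, B-Wc, np.degrees(np.arctan2((B-Wc)[1],(B-Wc)[0])))
w1,w2=f(216,275,85),f(373,235,85);w4,w3=f(257,432,85),f(413,388,85)
for p,q in((w2,w1),(w3,w4)): print("y yaw",np.degrees(np.arctan2(*(p-q)[1::-1])), np.linalg.norm(p-q))
for p,q in((w1,w4),(w2,w3)): print("x yaw",np.degrees(np.arctan2(*(p-q)[1::-1])), np.linalg.norm(p-q))
y=np.array([-x[1],x[0],0])
for n,p in dict(pin=f(260,316,109),tray=f(28,418,38),br=B,handle=f(435,457,95),tip=f(262,491,88),edge=f(535,245,270),corner=(a+b)/2).items():
    d=p-Wc; print(n,p.round(1),"local",(d@x).round(1),(d@y).round(1))
E
```

```text
hub [513.74836645  13.95907823  94.        ] well [513.58344423  14.58578721  85.        ] len 253.48595952989658
x axis yaw 14.169565686153215
br [491.75967592  89.54751947 106.        ] [-21.82376831  74.96173226  21.        ] 106.23197476346492
y yaw -76.67811288180887 108.68831991640727
y yaw -75.25796925269475 108.0300490261135
x yaw 13.986346249431579 108.86183151829006
x yaw 13.630003643678513 106.17866814364064
pin [523.2  49.4 109. ] local 17.8 31.4
tray [461.4 215.1  38. ] local -1.5 207.2
br [491.8  89.5 106. ] local -2.8 78.0
handle [428.8 -64.3  95. ] local -101.5 -55.7
tip [408.4  50.9  88. ] local -93.1 61.0
edge [ 549.2 -124.6  270. ] local 0.4 -143.6
corner [480.1 142.5  85. ] local -1.1 132.2
```

```bash
cat >> h.py <<'E'
from scipy.spatial.transform import Rotation as R
YAW=14.7; O=np.array([513.7,14.2]); c_,s_=np.cos(np.radians(YAW)),np.sin(np.radians(YAW))
X=np.array([c_,s_]);Y=np.array([-s_,c_])
def L2W(x,y,z): return np.array([*(O+x*X+y*Y),z])
def W2L(p): d=np.asarray(p)[:2]-O; return np.array([d@X,d@Y,p[2]])
def go(targets,pos=None,rot=None):
    s=ctrl.sense(); p=s["eef_pos"] if pos is None else np.array(pos); r=R.from_quat(np.roll(s["ee_rot"] if rot is None else rot,-1))
    for t in targets: print((r.inv().apply(np.array(t)-p)/10).round(2).tolist())
E
python3 - <<'E'
from h import *
p=L2W(17.8,31.4,330); print(p)
go([(158.5,-500.5,330),p],pos=[158.542,-500.495,231.294])
E
```

```text
[522.94936654  49.08909885 330.        ]
[-0.0, -0.01, -9.87]
[51.34, -41.4, -9.83]
```

>>> step_arm([
  [[0, 0, -6], [0, 0, 0], 45],
  [[4, -3, -9.8], [0, 0, -10], 45],
  [[9, -7, -9.8], [0, 0, -20], 45],
  [[14, -11, -9.8], [0, 0, -30], 45],
  [[19, -15, -9.8], [0, 0, -40], 45],
  [[24, -19, -9.8], [0, 0, -50], 45],
  [[29, -23, -9.8], [0, 0, -60], 45],
  [[33, -27, -9.8], [0, 0, -70], 45],
])

```text
time_s: 1.2
eef_pos: [391.4, -143.3, 329.3]
ee_rot: [0.0, 0.72, 0.694, 0.0]
force: [1.4, -0.1, 0.2]
grip_width: 0.449
grip_force: 0.0
```

```bash
python3 - <<'E'
from h import *
s=ctrl.sense();print(s["eef_pos"],s["ee_rot"],s["joints"],s["time_s"])
go([L2W(17.8,31.4,330),L2W(17.8,31.4,200)])
r=R.from_quat(np.roll(s["ee_rot"],-1)).as_matrix();print("tool x yaw",np.degrees(np.arctan2(r[1,0],r[0,0])))
E
```

```text
[ 391.41593554 -143.25377145  329.26260469] [9.27599693e-05 7.19962832e-01 6.94012615e-01 4.07167710e-05] [-6.33657819e-01  1.06656337e-02  1.60202131e+00  4.88983778e-05
  1.52870908e+00 -5.96958663e-01] 1.2
[19.7, 12.44, -0.07]
[19.7, 12.44, 12.93]
tool x yaw 87.8971752772752
```

>>> step_arm([
  [[5, 3.1, 0], [0, 0, -8], 45],
  [[10, 6.2, 0], [0, 0, -17], 45],
  [[15, 9.3, 0], [0, 0, -17], 45],
  [[19.7, 12.4, 0], [0, 0, -17], 45],
  [[19.7, 12.4, 5], [0, 0, -17], 45],
  [[19.7, 12.4, 9], [0, 0, -17], 45],
  [[19.7, 12.4, 9], [0, 0, -17], 45],
  [[19.7, 12.4, 9], [0, 0, -17], 45],
])

```text
time_s: 2.2
eef_pos: [523.6, 46.2, 241.2]
ee_rot: [0.001, 0.612, 0.791, 0.001]
force: [0.3, 0.3, 0.6]
grip_width: 0.447
grip_force: 0.0
```

```bash
python3 - <<'E'
from h import *
s=ctrl.sense();print(s["eef_pos"],s["force"])
r=R.from_quat(np.roll(s["ee_rot"],-1)).as_matrix();print("tool x yaw",np.degrees(np.arctan2(r[1,0],r[0,0])))
c=ctrl.capture("wrist");cv2.imwrite("pics/w1.png",c["img"][:,:,::-1])
for n,p in dict(hub=L2W(0,0,94),pin=L2W(17.8,31.4,109),br=L2W(0,80,106)).items():print(n,proj(c,p))
E
```

```text
[523.57957003  46.24188227 241.17745174] [0.33138061 0.32781567 0.60241281]
tool x yaw 104.56548299731834
hub [292.11194508 264.58533976]
pin [317.12518811 226.86560094]
br [288.76970789 151.22194086]
```

View pics/w1.png

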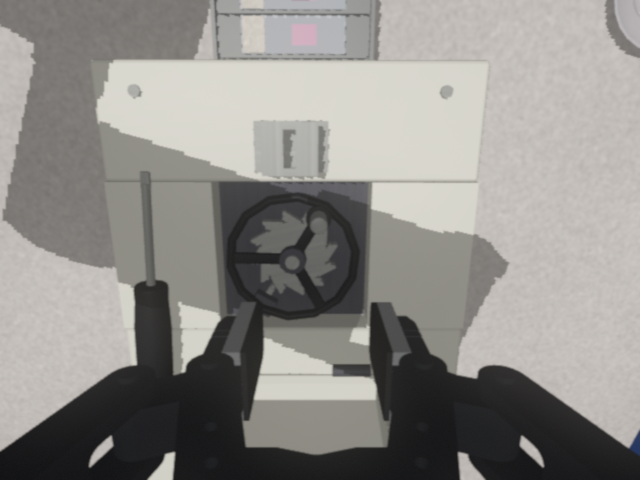

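The wrist view shows hub (291,260), pin top (318,218), bracket (291,149) and the driver on the left. Edges are level in the image, so the yaw is right.

```bash
python3 - <<'E'
from h import *
c=ctrl.capture("wrist")
for n,u,v,z in(("hub",291,260,94),("pin",318,218,109),("br",291,149,106)):
    p=ray(c,u,v,z);print(n,p,W2L(p))
E
```

```text
hub [512.33667004  17.23415544  94.        ] [-0.54876406  3.28079652 94.        ]
pin [522.20983983  54.92544699 109.        ] [ 18.56569937  37.23297213 109.        ]
br [494.63367473  93.21487343 106.        ] [  1.60841027  81.26677057 106.        ]
```

```bash
sed -i 's/O=np.array(\[513.7,14.2\])/O=np.array([512.9,16.0])/; s/YAW=14.7/YAW=14.6/' h.py; python3 - <<'E'
from h import *
a=np.radians(60.7); go([L2W(36*np.cos(a),36*np.sin(a),z) for z in (150,97)])
E
```

```text
[0.49, -0.07, 9.12]
[0.5, -0.08, 14.42]
```

>>> step_arm([
  [[0.5, 0, 4], [0, 0, 0], 40],
  [[0.5, 0, 9], [0, 0, 0], 40],
  [[0.5, 0, 12], [0, 0, 0], 40],
  [[0.5, 0, 14.4], [0, 0, 0], 40],
  [[0.5, 0, 14.4], [0, 0, 0], 5],
  [[0.5, 0, 14.4], [0, 0, 0], 5],
  [[0.5, 0, 14.4], [0, 0, 0], 5],
  [[0.5, 0, 14.4], [0, 0, 0], 5],
], squeeze=25)

```text
time_s: 3.3
eef_pos: [522.1, 51.3, 96.2]
ee_rot: [0.001, 0.612, 0.791, 0.0]
force: [0.1, 0.9, -0.5]
grip_width: 0.122
grip_force: 25.1
```

```bash
python3 - <<'E'
from h import *
s=ctrl.sense();print(s["eef_pos"],W2L(s["eef_pos"]),s["force"],s["grip_width"],s["grip_force"])
for a0,sg in((60.7,1),(175.7,-1)):
    b=36*np.array([np.cos(np.radians(a0)),np.sin(np.radians(a0))])
    for k in range(1,9):
        a=np.radians(a0+sg*k*15); d=36*np.array([np.cos(a),np.sin(a)])-b
        print(a0+sg*k*15,"tool x",(d[1]/10).round(2),"tool y",(d[0]/10).round(2))
E
```

```text
[522.14015476  51.2517421   96.17694295] [17.82766651 31.78427423 96.17694295] [ 0.08661469  0.85105307 -0.54646785] 0.12230974484077765 25.099739134311676
75.7 tool x 0.35 tool y -0.87
90.7 tool x 0.46 tool y -1.81
105.7 tool x 0.33 tool y -2.74
120.7 tool x -0.04 tool y -3.6
135.7 tool x -0.63 tool y -4.34
150.7 tool x -1.38 tool y -4.9
165.7 tool x -2.25 tool y -5.25
180.7 tool x -3.18 tool y -5.36
160.7 tool x 0.92 tool y 0.19
145.7 tool x 1.76 tool y 0.62
130.7 tool x 2.46 tool y 1.24
115.69999999999999 tool x 2.97 tool y 2.03
100.69999999999999 tool x 3.27 tool y 2.92
85.69999999999999 tool x 3.32 tool y 3.86
70.69999999999999 tool x 3.13 tool y 4.78
55.69999999999999 tool x 2.7 tool y 5.62
```

>>> step_arm([
  [[0.35, -0.87, 0], [0, 0, 0], 5],
  [[0.46, -1.81, 0], [0, 0, 0], 5],
  [[0.33, -2.74, 0], [0, 0, 0], 5],
  [[-0.04, -3.6, 0], [0, 0, 0], 5],
  [[-0.63, -4.34, 0], [0, 0, 0], 5],
  [[-1.38, -4.9, 0], [0, 0, 0], 5],
  [[-2.25, -5.25, 0], [0, 0, 0], 5],
  [[-3.18, -5.36, 0], [0, 0, 0], 5],
])

```text
time_s: 4.3
eef_pos: [479.1, 6.4, 96.1]
ee_rot: [0.002, 0.612, 0.791, 0.001]
force: [11.3, 9.0, -1.2]
grip_width: 0.123
grip_force: 25.5
```

```bash
python3 - <<'E'
from h import *
s=ctrl.sense();print(W2L(s["eef_pos"]),s["force"],s["grip_width"],s["grip_force"])
for n in("top","wrist"):
    c=ctrl.capture(n);print(n,[proj(c,L2W(0,143+t,38)).round(1).tolist() for t in(0,64)])
    im=c["img"][:,:,::-1]
    if n=="top": a=cv2.resize(im[200:300,220:320],(480,480),interpolation=cv2.INTER_CUBIC)
    else: b=cv2.resize(im,(320,240))
o=np.zeros((480,800,3),np.uint8);o[:,:480]=a;o[:240,480:]=b;cv2.imwrite("pics/t2.png",o)
E
```

```text
[-35.11256604  -0.72907614  96.05372517] [11.25662105  8.95117792 -1.19839549] 0.12334433974264238 25.504730343818665
top [[249.0, 273.5], [226.6, 279.8]]
wrist [[404.4, -72.1], [414.4, -281.5]]
```

View pics/t2.png

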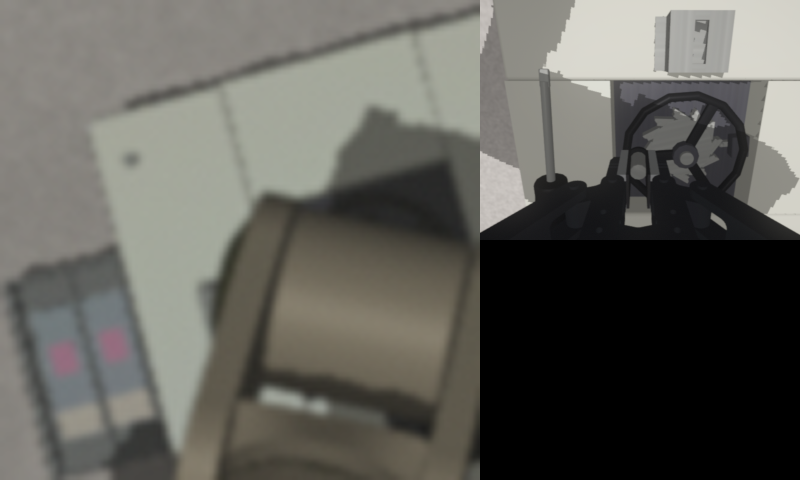

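The pin is held at scanner x ≈ -36, so the wheel has turned 120° anticlockwise, and the tray lip is still at the same pixel (227). Next I wind clockwise.

```bash
python3 - <<'E'
import numpy as np
P=lambda a:36*np.array([np.sin(np.radians(a)),np.cos(np.radians(a))])/10
for a0 in(180.7,60.7): print([(P(a0-15*k)-P(a0)).round(2).tolist() for k in range(1,9)])
E
```

```text
[[0.93, 0.11], [1.81, 0.46], [2.56, 1.02], [3.14, 1.76], [3.51, 2.63], [3.64, 3.56], [3.53, 4.49], [3.18, 5.36]]
[[-0.56, 0.75], [-1.3, 1.33], [-2.17, 1.7], [-3.1, 1.84], [-4.03, 1.73], [-4.9, 1.38], [-5.65, 0.81], [-6.23, 0.08]]
```

>>> step_arm([
  [[0.93, 0.11, 0], [0, 0, 0], 5],
  [[1.81, 0.46, 0], [0, 0, 0], 5],
  [[2.56, 1.02, 0], [0, 0, 0], 5],
  [[3.14, 1.76, 0], [0, 0, 0], 5],
  [[3.51, 2.63, 0], [0, 0, 0], 5],
  [[3.64, 3.56, 0], [0, 0, 0], 5],
  [[3.53, 4.49, 0], [0, 0, 0], 5],
  [[3.18, 5.36, 0], [0, 0, 0], 5],
])

```text
time_s: 5.4
eef_pos: [519.6, 52.5, 94.8]
ee_rot: [-0.003, 0.611, 0.791, -0.001]
force: [-6.5, -0.4, 5.3]
grip_width: 0.123
grip_force: 27.5
```

>>> step_arm([
  [[-0.56, 0.75, 0], [0, 0, 0], 5],
  [[-1.3, 1.33, 0], [0, 0, 0], 5],
  [[-2.17, 1.7, 0], [0, 0, 0], 5],
  [[-3.1, 1.84, 0], [0, 0, 0], 5],
])

```text
time_s: 5.9
eef_pos: [547.4, 27.3, 95.0]
ee_rot: [-0.001, 0.612, 0.791, 0.001]
force: [6.0, 12.5, -3.0]
grip_width: 0.121
grip_force: 26.7
```

```bash
python3 - <<'E'
from h import *
s=ctrl.sense();l=W2L(s["eef_pos"]);print(l,np.degrees(np.arctan2(l[1],l[0])),s["force"],s["grip_width"],s["grip_force"])
c=ctrl.capture("top");im=c["img"][:,:,::-1]
# tray: sample line along local y at x=-35..35 height 38
for x in(-40,30):
  print([int(im[tuple(np.round(proj(c,L2W(x,y,38))).astype(int)[::-1])].mean()) for y in range(136,226,4)])
P=lambda a:36*np.array([np.sin(np.radians(a)),np.cos(np.radians(a))])/10
print([(P(.7-10*k)-P(.7)).round(2).tolist() for k in range(1,9)])
E
```

```text
[36.199307    2.28216565 94.97263721] 3.607407019136205 [ 6.04353226 12.49929347 -2.9973734 ] 0.12139991506542339 26.732431948184967
[68, 65, 61, 58, 55, 58, 66, 69, 68, 69, 69, 71, 98, 120, 129, 132, 132, 134, 135, 135, 136, 135, 132]
[151, 128, 118, 83, 87, 96, 131, 132, 130, 128, 130, 131, 131, 132, 132, 132, 130, 130, 130, 133, 134, 132, 132]
[[-0.63, -0.05], [-1.23, -0.2], [-1.81, -0.46], [-2.32, -0.81], [-2.77, -1.25], [-3.14, -1.76], [-3.41, -2.33], [-3.58, -2.93]]
```

>>> step_arm([
  [[-0.63, -0.05, 0], [0, 0, 0], 5],
  [[-1.23, -0.2, 0], [0, 0, 0], 5],
  [[-1.81, -0.46, 0], [0, 0, 0], 5],
])

```text
time_s: 6.32
eef_pos: [551.3, 7.8, 95.4]
ee_rot: [0.004, 0.612, 0.791, 0.004]
force: [31.4, 7.3, -16.9]
grip_width: 0.124
grip_force: 26.2
```

```bash
cat > chk.py <<'E'
from h import *
s=ctrl.sense();l=W2L(s["eef_pos"]);print(l,np.degrees(np.arctan2(l[1],l[0])),s["force"],s["grip_width"],s["grip_force"])
c=ctrl.capture("top");im=c["img"][:,:,::-1]
for x in(-40,30):
  print([int(im[tuple(np.round(proj(c,L2W(x,y,38))).astype(int)[::-1])].mean()) for y in range(132,180,3)])
E
python3 chk.py
```

```text
[ 35.09896487 -17.6052085   95.36962546] -26.637779017215454 [ 31.41349592   7.32417165 -16.8632018 ] 0.12440631570052435 26.219645887613297
[69, 77, 68, 55, 55, 61, 67, 69, 70, 68, 69, 69, 69, 71, 80, 103]
[164, 160, 137, 100, 92, 108, 127, 134, 135, 134, 134, 132, 131, 129, 129, 131]
```

```bash
python3 - <<'E'
from h import *
o=np.zeros((600,800,3),np.uint8)
c=ctrl.capture("top");im=c["img"][:,:,::-1]
a=cv2.resize(im[210:310,220:300],(480,600),interpolation=cv2.INTER_CUBIC)
for x in(-55,55):
  for y in(143,153):
    u=(proj(c,L2W(x,y,45))-(220,210))*6;cv2.circle(a,tuple(u.astype(int).tolist()),3,(0,0,255) if y==143 else (0,255,0),-1)
b=cv2.resize(ctrl.capture("wrist")["img"][:,:,::-1],(320,240))
o[:,:480]=a;o[:240,480:]=b;cv2.imwrite("pics/t3.png",o)
E
```

```text
(no output)
```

View pics/t3.png

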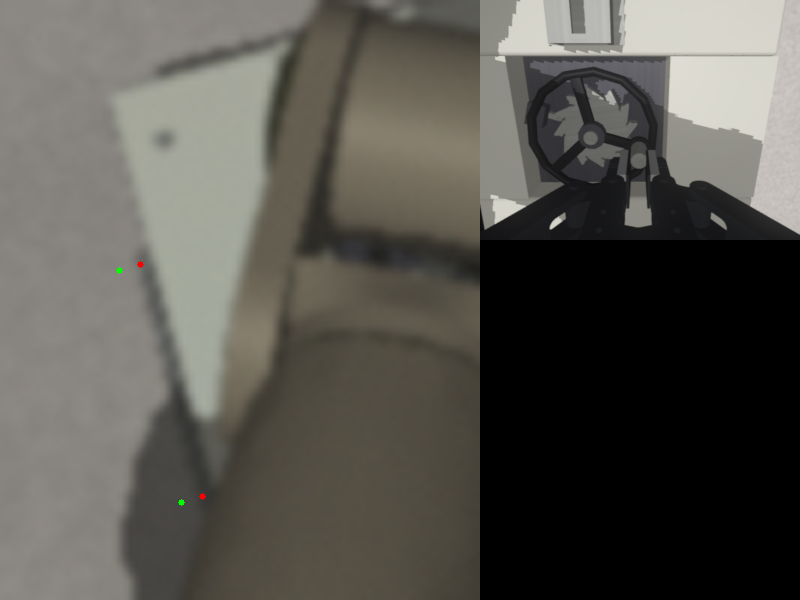

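```bash
python3 - <<'E'
from h import *
c=ctrl.capture("wrist")
h=W2L(ray(c,222,270,94));p=W2L(ray(c,317,306,109));d=p-h;print(h,p,d,np.degrees(np.arctan2(d[1],d[0])))
E
```

```text
[ 0.74414207  2.04582372 94.        ] [ 34.17378213  -5.20878432 109.        ] [33.42964006 -7.25460805 15.        ] -12.243979339077471
```

>>> step_arm([
  [[0, 0.38, 0], [0, 0, 0], 25],
  [[1.0, 0.38, 0], [0, 0, 0], 25],
  [[1.0, 0.38, 0], [0, 0, 0], 5],
  [[1.0, 0.38, 0], [0, 0, 0], 5],
  [[0.9, 0.38, 0], [0, 0, 0], 5],
  [[0.8, 0.36, 0], [0, 0, 0], 5],
  [[0.7, 0.34, 0], [0, 0, 0], 5],
  [[0.6, 0.3, 0], [0, 0, 0], 5],
], squeeze=60)

```text
time_s: 7.52
eef_pos: [548.4, 16.3, 95.2]
ee_rot: [-0.001, 0.612, 0.791, 0.002]
force: [4.2, 13.8, -0.9]
grip_width: 0.106
grip_force: 58.7
```

```bash
python3 chk.py
```

```text
[34.45397479 -8.69560515 95.23338808] -14.164687484188393 [ 4.18521083 13.75160148 -0.89644755] 0.10648276891449389 58.67694675922394
[61, 61, 57, 56, 58, 66, 69, 70, 69, 69, 69, 69, 69, 69, 69, 73]
[163, 161, 143, 116, 106, 116, 133, 133, 135, 134, 133, 131, 131, 129, 130, 132]
```

>>> step_arm([
  [[-0.15, -0.05, 0], [0, 0, 0], 5],
  [[-0.3, -0.1, 0], [0, 0, 0], 5],
  [[-0.3, -0.1, 0], [0, 0, 0], 5],
  [[-0.3, -0.1, 0], [0, 0, 0], 5],
])

```text
time_s: 8.07
eef_pos: [548.1, 11.8, 95.2]
ee_rot: [-0.001, 0.611, 0.791, 0.0]
force: [4.2, -2.7, 1.7]
grip_width: 0.108
grip_force: 60.2
```

```bash
python3 chk.py
```

```text
[ 33.05079091 -12.92194875  95.15403215] -21.35412927152477 [ 4.18483965 -2.69321157  1.74471508] 0.10762969711888963 60.20300030708313
[59, 63, 67, 60, 66, 69, 69, 69, 69, 70, 70, 69, 69, 69, 71, 88]
[163, 161, 142, 113, 109, 124, 133, 134, 134, 134, 134, 132, 130, 129, 130, 131]
```

```bash
python3 - <<'E'
from h import *
c=ctrl.capture("wrist");cv2.imwrite("pics/w3.png",cv2.resize(c["img"][180:400,160:440,::-1],None,fx=2.5,fy=2.5))
print(c["extrinsics"][:3,3])
E
```

```text
[528.99799889  81.31043595 238.0369762 ]
```

View pics/w3.png

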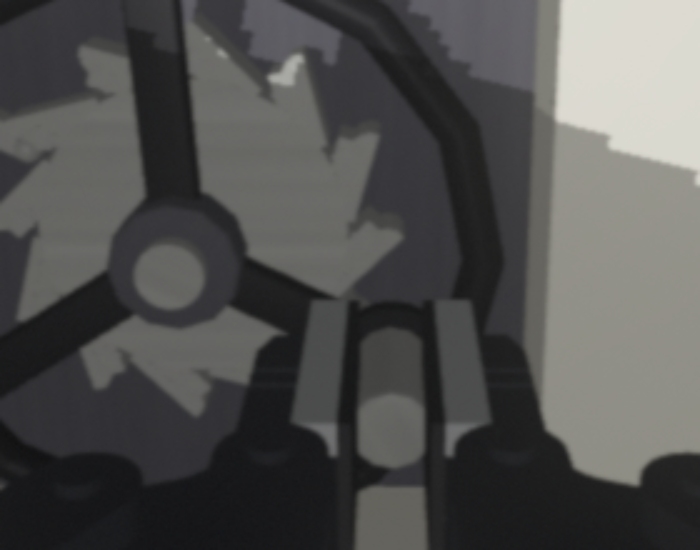

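The close wrist view shows hub (231,285) and pin top (316,352), with the pin between the pads.

```bash
python3 - <<'E'
from h import *
c=ctrl.capture("wrist")
h=W2L(ray(c,231.2,284.8,94));p=W2L(ray(c,316.4,352,109));d=p-h;print(h,p,d,np.degrees(np.arctan2(d[1],d[0])))
E
```

```text
[ 1.67778718  1.75628944 94.        ] [ 32.1965887  -16.57919896 109.        ] [ 30.51880152 -18.3354884   15.        ] -30.997161721287547
```

```bash
python3 - <<'E'
import numpy as np
P=lambda a:36*np.array([np.sin(np.radians(a)),np.cos(np.radians(a))])/10
print([(P(-29-8*k)-P(-29)).round(2).tolist() for k in range(1,6)])
E
```

```text
[[-0.42, -0.27], [-0.8, -0.6], [-1.13, -0.98], [-1.4, -1.4], [-1.62, -1.86]]
```

>>> step_arm([
  [[-0.42, -0.27, 0], [0, 0, 0], 5],
  [[-0.8, -0.6, 0], [0, 0, 0], 5],
  [[-0.8, -0.6, 0], [0, 0, 0], 5],
])

```text
time_s: 8.6
eef_pos: [548.6, 4.8, 96.1]
ee_rot: [0.003, 0.612, 0.791, 0.006]
force: [26.0, 22.9, -10.2]
grip_width: 0.104
grip_force: 58.4
```

```bash
python3 chk.py; python3 - <<'E'
from h import *
c=ctrl.capture("wrist");cv2.imwrite("pics/w4.png",cv2.resize(c["img"][180:400,160:440,::-1],None,fx=2.5,fy=2.5))
E
```

```text
[ 31.68001232 -19.81309192  96.08329671] -32.022396739518456 [ 26.00845052  22.86006439 -10.1982441 ] 0.10394874131857319 58.40628147125244
[86, 88, 72, 62, 66, 69, 69, 69, 70, 70, 70, 69, 71, 86, 112, 128]
[163, 161, 142, 117, 113, 126, 134, 134, 134, 134, 134, 132, 130, 128, 129, 131]
```

View pics/w4.png

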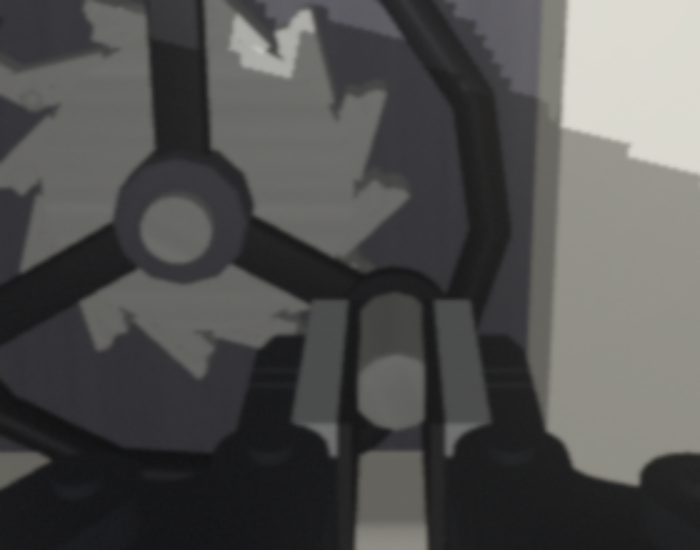

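Between the two views the hub-to-pin direction barely changed: (213,168) then (210,174) px. The fingers slipped along the pin under about 29 N tangential force, so the tray is on its stop. I'll release and go to the back of the cover.

```bash
cat >> h.py <<'E'
O=O+1.5*Y+0.5*X
E
python3 - <<'E'
from h import *
s=ctrl.sense();r=R.from_quat(np.roll(s["ee_rot"],-1)).as_matrix();print("yaw",np.degrees(np.arctan2(r[1,0],r[0,0])),r[:,2])
print(W2L(s["eef_pos"]))
q=R.from_euler("z",104.6,degrees=True)*R.from_euler("x",180,degrees=True); q=np.roll(q.as_quat(),1)
go([L2W(31,-19,130),L2W(31,-19,330),L2W(-35,-188,330),L2W(-35,-188,250)],rot=q)
E
```

```text
yaw 104.56701433718092 [ 0.01187183  0.00515926 -0.99991622]
[ 31.20019929 -21.30444112  96.0895146 ]
[0.23, -0.02, -3.39]
[0.23, -0.02, -23.39]
[-16.67, -6.62, -23.39]
[-16.67, -6.62, -15.39]
```

>>> step_arm([
  [[0, 0.3, 0], [0, 0, 0], 30],
  [[0, 0.3, 0], [0, 0, 0], 30],
  [[0, 0, -5], [0, 0, 0], 30],
  [[0, 0, -11], [0, 0, 0], 10],
  [[0, 0, -17], [0, 0, 0], 0],
  [[0, 0, -23.4], [0, 0, 0], 0],
  [[-4, -2, -23.4], [0, 0, 0], 0],
  [[-9, -4, -23.4], [0, 0, 0], 0],
])

```text
time_s: 9.7
eef_pos: [527.9, -96.5, 329.8]
ee_rot: [0.0, 0.611, 0.792, -0.0]
force: [0.6, -0.2, -0.2]
grip_width: 0.0
grip_force: 0.0
```

```bash
cat > chk2.py <<'E'
from h import *
s=ctrl.sense();print(s["time_s"],W2L(s["eef_pos"]).round(1),s["force"].round(1),s["grip_width"],s["joints"].round(2))
E
python3 chk2.py; python3 chk.py; python3 - <<'E'
from h import *
go([L2W(-35,-188,330),L2W(-35,-188,250)])
c=ctrl.capture("top");cv2.imwrite("pics/cov.png",cv2.resize(c["img"][170:300,270:430,::-1],None,fx=4,fy=4,interpolation=cv2.INTER_CUBIC))
E
```

```text
9.7 [ -14.3 -114.1  329.8] [ 0.6 -0.2 -0.2] 0.00021106882108086255 [-0.4   0.29  1.27 -0.    1.58 -0.65]
[ -14.32472011 -114.10429446  329.84206721] -97.15551115901854 [ 0.59656551 -0.17292592 -0.20892014] 0.00021106882108086255 0.0
[163, 153, 130, 113, 122, 130, 131, 128, 129, 130, 131, 128, 129, 129, 131, 132]
[160, 146, 113, 109, 125, 132, 134, 134, 134, 134, 132, 132, 130, 128, 129, 131]
[-6.84, -1.81, -0.08]
[-6.83, -1.79, 7.92]
```

>>> step_arm([
  [[-4, -1, 0], [0, 0, 0], 0],
  [[-7, -1.8, 0], [0, 0, 0], 0],
  [[-7, -1.8, 0], [0, 0, 0], 0],
  [[-7, -1.8, 3], [0, 0, 0], 0],
  [[-7, -1.8, 5.5], [0, 0, 0], 0],
  [[-7, -1.8, 8], [0, 0, 0], 0],
  [[-7, -1.8, 8], [0, 0, 0], 0],
  [[-7, -1.8, 8], [0, 0, 0], 0],
])

```text
time_s: 10.8
eef_pos: [529.2, -167.6, 250.5]
ee_rot: [0.001, 0.611, 0.791, 0.0]
force: [0.6, -0.2, 0.5]
grip_width: 0.006
grip_force: 0.0
```

```bash
python3 chk2.py; cat > traj.py <<'E'
import sys
from h import *
s=ctrl.sense();l=W2L(s["eef_pos"])
def P(f):
    r=165; 
    return np.array([-92+r*np.cos(f)-30*np.sin(f)-11, 85+r*np.sin(f)+30*np.cos(f)])
if len(sys.argv)>1: l=np.array(eval(sys.argv[1]))
fs=[1.9,1.76,1.65,1.55,1.45,1.35,1.25,1.15,1.05,.95,.85,.75,.65,.55,.45,.35,.25,.17,.1,.05,0]
for f in fs:
    p=P(f)
    print(f,"dx",((p[0]-l[1])/10).round(2),"dz",(-(p[1]-l[2])/10).round(2),p.round(0))
E
python3 traj.py
```

```text
10.8 [ -31.  -183.3  250.5] [ 0.6 -0.2  0.5] 0.006460966381118009 [-0.52  0.37  1.37  0.    1.4  -0.77]
1.9 dx -0.14 dz 1.91 [-185.  231.]
1.76 dx 1.98 dz 0.91 [-163.  241.]
1.65 dx 3.73 dz 0.34 [-146.  247.]
1.55 dx 5.37 dz -0.01 [-130.  251.]
1.45 dx 7.04 dz -0.19 [-113.  252.]
1.35 dx 8.72 dz -0.2 [-96. 253.]
1.25 dx 10.39 dz -0.05 [-79. 251.]
1.15 dx 12.03 dz 0.27 [-63. 248.]
1.05 dx 13.64 dz 0.75 [-47. 243.]
0.95 dx 15.19 dz 1.39 [-31. 237.]
0.85 dx 16.67 dz 2.18 [-17. 229.]
0.75 dx 18.06 dz 3.11 [ -3. 219.]
0.65 dx 19.35 dz 4.18 [ 10. 209.]
0.55 dx 20.53 dz 5.37 [ 22. 197.]
0.45 dx 21.58 dz 6.67 [ 33. 184.]
0.35 dx 22.5 dz 8.08 [ 42. 170.]
0.25 dx 23.27 dz 9.56 [ 49. 155.]
0.17 dx 23.78 dz 10.8 [ 55. 142.]
0.1 dx 24.15 dz 11.92 [ 58. 131.]
0.05 dx 24.36 dz 12.73 [ 60. 123.]
0 dx 24.53 dz 13.55 [ 62. 115.]
```

>>> step_arm([
  [[0, -0.8, 0], [0, 0, 0], 0],
  [[1.2, -0.8, 0], [0, 0, 0], 0],
  [[2.4, -0.8, 0], [0, 0, 0], 0],
  [[3.7, -0.8, 0], [0, 0, 0], 0],
  [[5.4, -0.8, 0], [0, 0, 0], 0],
  [[7.0, -0.8, -0.2], [0, 0, 0], 0],
  [[8.7, -0.8, -0.2], [0, 0, 0], 0],
  [[10.4, -0.8, 0], [0, 0, 0], 0],
])

```text
time_s: 11.8
eef_pos: [494.6, -68.1, 249.3]
ee_rot: [-0.0, 0.612, 0.791, 0.0]
force: [2.2, -2.3, 1.1]
grip_width: 0.003
grip_force: 1.4
```

```bash
python3 chk2.py; python3 traj.py | tail -15; python3 - <<'E'
from h import *
o=np.zeros((480,800,3),np.uint8)
o[:,:400]=cv2.resize(ctrl.capture("scene")["img"][140:300,200:334,::-1],(400,480),interpolation=cv2.INTER_CUBIC)
o[:300,400:]=cv2.resize(ctrl.capture("wrist")["img"][:,:,::-1],(400,300))
cv2.imwrite("pics/cv2.png",o)
E
```

```text
11.8 [-39.4 -78.3 249.3] [ 2.2 -2.3  1.1] 0.003300393856652681 [-0.37  0.24  1.54  0.    1.36 -0.63]
1.25 dx -0.11 dz -0.18 [-79. 251.]
1.15 dx 1.53 dz 0.14 [-63. 248.]
1.05 dx 3.14 dz 0.62 [-47. 243.]
0.95 dx 4.69 dz 1.26 [-31. 237.]
0.85 dx 6.17 dz 2.05 [-17. 229.]
0.75 dx 7.56 dz 2.99 [ -3. 219.]
0.65 dx 8.85 dz 4.06 [ 10. 209.]
0.55 dx 10.03 dz 5.25 [ 22. 197.]
0.45 dx 11.08 dz 6.55 [ 33. 184.]
0.35 dx 12.0 dz 7.95 [ 42. 170.]
0.25 dx 12.78 dz 9.44 [ 49. 155.]
0.17 dx 13.29 dz 10.68 [ 55. 142.]
0.1 dx 13.65 dz 11.8 [ 58. 131.]
0.05 dx 13.86 dz 12.61 [ 60. 123.]
0 dx 14.03 dz 13.43 [ 62. 115.]
```

Reaction is about 3 N in -y, so the cover is moving. I'll continue.

>>> step_arm([
  [[1.5, 0, 0.1], [0, 0, 0], 0],
  [[3.1, 0, 0.6], [0, 0, 0], 0],
  [[4.7, 0, 1.2], [0, 0, 0], 0],
  [[6.2, 0, 2.0], [0, 0, 0], 0],
  [[7.6, 0, 3.0], [0, 0, 0], 0],
  [[8.8, 0, 4.0], [0, 0, 0], 0],
  [[10.0, 0, 5.2], [0, 0, 0], 0],
  [[11.0, 0, 6.5], [0, 0, 0], 0],
])

```text
time_s: 12.9
eef_pos: [467.0, 37.8, 183.4]
ee_rot: [-0.0, 0.612, 0.791, 0.0]
force: [0.8, 0.9, 1.1]
grip_width: 0.002
grip_force: 0.7
```

```bash
python3 chk2.py; python3 traj.py | tail -7
```

```text
12.9 [-39.4  31.2 183.4] [0.8 0.9 1.1] 0.0015323828591354961 [-0.17  0.24  1.73  0.    1.17 -0.42]
0.45 dx 0.13 dz -0.04 [ 33. 184.]
0.35 dx 1.05 dz 1.36 [ 42. 170.]
0.25 dx 1.83 dz 2.85 [ 49. 155.]
0.17 dx 2.34 dz 4.09 [ 55. 142.]
0.1 dx 2.7 dz 5.2 [ 58. 131.]
0.05 dx 2.91 dz 6.02 [ 60. 123.]
0 dx 3.08 dz 6.84 [ 62. 115.]
```

>>> step_arm([
  [[1.0, 0, 1.4], [0, 0, 0], 0],
  [[1.8, 0, 2.8], [0, 0, 0], 0],
  [[2.3, 0, 4.1], [0, 0, 0], 0],
  [[2.7, 0, 5.2], [0, 0, 0], 0],
  [[2.9, 0, 6.0], [0, 0, 0], 0],
  [[3.1, 0, 6.7], [0, 0, 0], 0],
  [[3.1, 0, 7.0], [0, 0, 0], 0],
  [[3.1, 0, 7.0], [0, 0, 0], 0],
])

```text
time_s: 13.9
eef_pos: [459.4, 67.2, 115.0]
ee_rot: [-0.0, 0.612, 0.791, 0.0]
force: [-4.7, 1.1, 8.8]
grip_width: 0.001
grip_force: 4.5
```

```bash
python3 chk2.py
```

```text
13.9 [-39.4  61.5 115. ] [-4.7  1.1  8.8] 0.0012083239377984562 [-0.11  0.32  1.83  0.    1.   -0.36]
```

>>> step_arm([
  [[0, 0, 0.15], [0, 0, 0], 0],
  [[0, 0, 0.15], [0, 0, 0], 0],
  [[0, 0, -4], [0, 0, 0], 0],
  [[-3, 3.9, -9], [0, 0, 0], 50],
  [[-3, 3.9, -10], [0, 0, 0], 50],
  [[-3, 3.9, -10], [0, 0, 0], 50],
])

```text
time_s: 14.65
eef_pos: [505.3, 47.5, 214.9]
ee_rot: [0.001, 0.612, 0.791, 0.0]
force: [-0.4, -0.0, -0.1]
grip_width: 0.501
grip_force: 0.0
```

```bash
python3 chk2.py; python3 - <<'E'
from h import *
c=ctrl.capture("wrist");cv2.imwrite("pics/w5.png",c["img"][:,:,::-1])
print(proj(c,L2W(0,80,144)),proj(c,L2W(0,97,144)),proj(c,L2W(0,63,144)),proj(c,L2W(0,100,115)))
E
```

```text
14.65 [1.000e-01 3.090e+01 2.149e+02] [-0.4 -0.  -0.1] 0.5006001694605634 [-0.14  0.29  1.58  0.    1.28 -0.39]
[317.31946836 166.25162131] [317.29451598 130.44276977] [317.34330449 200.45855608] [317.01873115 123.09268644]
```

View pics/w5.png

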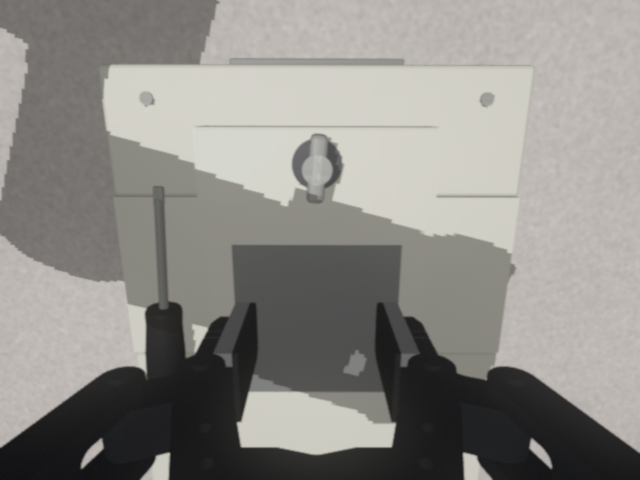

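The cover lies flat with its edge at row 126. The wing runs from (318,137) to (316,200), as predicted, and the tray lip shows flush at row 62. Now I grasp the wing.

>>> step_arm([
  [[4.85, 0, 0], [0, 0, 0], 40],
  [[4.85, 0, 3], [0, 0, 0], 40],
  [[4.85, 0, 6], [0, 0, 0], 40],
  [[4.85, 0, 8.5], [0, 0, 0], 40],
  [[4.85, 0, 8.5], [0, 0, 0], 0],
  [[4.85, 0, 8.5], [0, 0, 0], 0],
  [[4.85, 0, 8.5], [0, 0, 0], 0],
  [[4.85, 0, 8.5], [0, 0, 0], 0],
], squeeze=90)

```text
time_s: 15.7
eef_pos: [493.3, 95.0, 129.9]
ee_rot: [0.001, 0.612, 0.791, 0.001]
force: [6.1, 1.6, -5.4]
grip_width: 0.133
grip_force: 87.9
```

```bash
python3 chk2.py
```

```text
15.7 [  0.5  79.8 129.9] [ 6.1  1.6 -5.4] 0.1330937044339137 [-0.04  0.37  1.7   0.    1.07 -0.3 ]
```

>>> step_arm([
  [[0, 0, 0.4], [0, 0, 0], 0],
  [[0, 0, 0.8], [0, 0, 0], 0],
  [[0, 0, 1.1], [0, 0, 0], 0],
  [[0, 0, 1.1], [0, 0, 0], 0],
])

```text
time_s: 16.2
eef_pos: [493.3, 95.6, 119.8]
ee_rot: [0.001, 0.612, 0.791, 0.001]
force: [1.1, 6.4, 7.5]
grip_width: 0.131
grip_force: 89.5
```

```bash
python3 chk2.py
```

```text
16.2 [  0.6  80.5 119.8] [1.1 6.4 7.5] 0.13094826628670658 [-0.04  0.38  1.71  0.    1.04 -0.3 ]
```

>>> step_arm([
  [[0, 0, 0.12], [0, 0, 0], 0],
  [[0, 0, 0.12], [0, 0, 10], 0],
  [[0, 0, 0.12], [0, 0, 20], 0],
  [[0, 0, 0.12], [0, 0, 30], 0],
  [[0, 0, 0.12], [0, 0, 40], 0],
  [[0, 0, 0.12], [0, 0, 50], 0],
  [[0, 0, 0.12], [0, 0, 60], 0],
  [[0, 0, 0.12], [0, 0, 70], 0],
])

```text
time_s: 17.2
eef_pos: [495.8, 94.9, 119.2]
ee_rot: [0.001, 0.956, 0.294, 0.005]
force: [13.6, 1.5, 0.4]
grip_width: 0.133
grip_force: 88.6
```

```bash
python3 chk2.py
```

```text
17.2 [  2.8  79.2 119.2] [13.6  1.5  0.4] 0.13327241516878455 [-0.04  0.38  1.71  0.    1.03  0.93]
```

>>> step_arm([
  [[0, 0, 0], [0, 0, 9], 0],
  [[0, 0, 0], [0, 0, 18], 0],
  [[0, 0, 0], [0, 0, 23], 0],
  [[0, 0, 0], [0, 0, 23], 0],
])

```text
time_s: 17.7
eef_pos: [496.2, 94.1, 119.2]
ee_rot: [0.001, 0.995, 0.101, 0.005]
force: [15.1, -2.3, -0.5]
grip_width: 0.132
grip_force: 88.5
```

```bash
python3 chk2.py; python3 -c "
from h import *
s=ctrl.sense();print(s['wrist_torque']);r=R.from_quat(np.roll(s['ee_rot'],-1)).as_matrix();print(np.degrees(np.arctan2(r[1,0],r[0,0])))"
```

```text
17.7 [  3.   78.3 119.2] [15.1 -2.3 -0.5] 0.13205837792396236 [-0.04  0.38  1.71 -0.    1.03  1.32]
[-0.22954094 -2.41072256  0.7289851 ]
11.599466940862547
```

>>> step_arm([
  [[0, 0, 0], [0, 0, 0], 40],
  [[0, 0, 0], [0, 0, 0], 40],
  [[0, 0, 0], [0, 0, 0], 40],
  [[0, 0, -4], [0, 0, 0], 40],
  [[0, 0, -9], [0, 0, 0], 40],
  [[0, 5, -14], [0, 0, 0], 40],
  [[0, 9, -16], [0, 0, 0], 40],
  [[0, 9, -16], [0, 0, 0], 40],
])

```text
time_s: 18.7
eef_pos: [511.4, 4.4, 278.7]
ee_rot: [0.001, 0.995, 0.099, 0.001]
force: [-0.6, -0.1, -1.1]
grip_width: 0.397
grip_force: 0.0
```

```bash
python3 chk2.py; python3 - <<'E'
from h import *
c=ctrl.capture("wrist");a=c["img"][:,:,::-1]
t=ctrl.capture("top")["img"][:,:,::-1]
o=np.zeros((600,800,3),np.uint8); o[:300,:400]=cv2.resize(a,(400,300)); o[:300,400:]=cv2.resize(ctrl.capture("scene")["img"][150:330,180:420,::-1],(400,300),interpolation=cv2.INTER_CUBIC)
o[300:,:400]=cv2.resize(t[175:325,220:420],(400,300),interpolation=cv2.INTER_CUBIC)
p=proj(c,L2W(0,80,128)); print(p)
u,v=np.clip(p.astype(int),[80,60],[560,420]); o[300:,400:]=cv2.resize(a[v-60:v+60,u-80:u+80],(400,300))
cv2.imwrite("pics/f1.png",o)
E
```

```text
18.7 [ -4.9 -12.3 278.7] [-0.6 -0.1 -1.1] 0.3967961807840011 [-0.22  0.25  1.46 -0.    1.43  1.15]
[183.73890076 224.33791172]
```

View pics/f1.png

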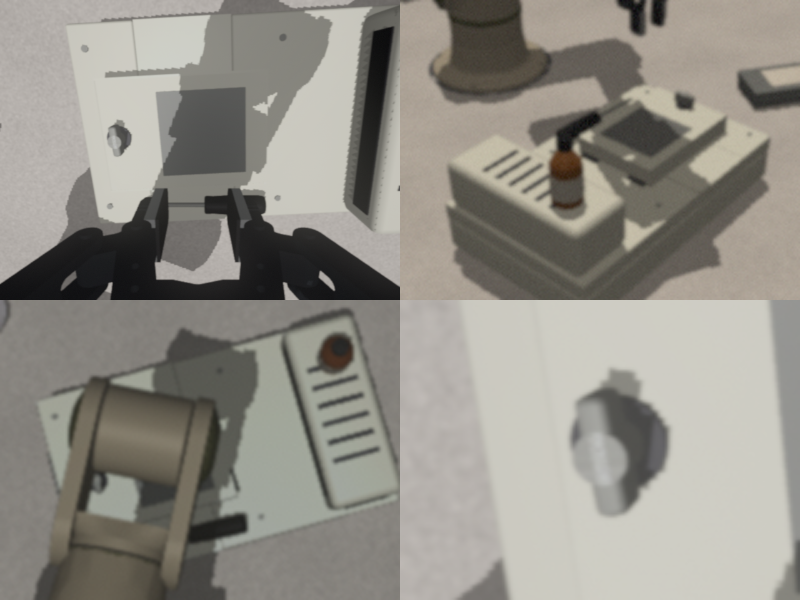

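The final views show the cover flat, the wing lying across it at the expected pixel (184,226), the tray home, and the driver and bottle where they were. The arm is clear.

```bash
python3 -c "
from rig import ctrl
print(ctrl.finish_job())"
```

```text
the job is handed in; nothing more can be done
None
```

I handed the job in at about 19 s of the 72 s: the crank spun back 120° with the tray unmoved, the tray was wound home to its stop, the cover was shut, and the stud was pushed in and turned a quarter turn clockwise to its stop; the bystanders I could see in the last pictures had not moved, and no verdict was returned.

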